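# Load the module test fixture and hold its lid at 40 degrees

### The job

Load the test fixture: take the wide and the narrow power module from the black tray and set each (do not drop it) fully home in the nest that matches it, either way round, and let go. Then take the lid, which leans back on its stop, by its bar handle, bring it down until it stands open at 40 degrees above closed, and finish while still holding it there by the handle, so that I can look underneath and check the pressing pins over the modules before it is closed. The lid falls shut if let go, so never let it drop on the modules, and leave the small module, the yellow bin, the white bottle and the screwdriver where they are.

Things in the scene. Friction and masses are not known exactly. Their poses are not given: they have to be found in the camera images.
- fixture: Clamshell test fixture, fixed: grey box 200 (x) by 240 (y) mm, 60 mm high, black top plate, two nests on it. Origin at the centre of its underside; x points from the operator's side to the hinge, z up. Hinge axis along y through x = +90, z = +108 mm. Two hinge blocks rise to 116 mm at x = +89, y = +-90 mm, two 12 mm pillars to 104 mm at x = -86, y = +-108 mm.
- lid (a joint): Lid angle above closed, rad: 0 closed (level, from the hinge towards fixture -x), 1.571 upright, 1.78 leaning back on its stop, as at the start; 40 degrees is 0.698. Aluminium frame with clear window, 230 mm wide, 10 mm thick, reaching 180 mm from the hinge axis, about 0.6 kg. Almost no friction: short of upright it falls shut. Eight pressing pins stand 12 mm off its underside over the nests.
- handle (a point): Steel bar handle, 10 mm round, on the lid's free edge. This point is the middle of the bar, which runs along its y (parallel to the hinge axis), 100 mm clear between two legs, 35 mm beyond the lid's edge, 215 mm from the hinge axis. At lid angle q the bar is at fixture x = 90 - 215 cos q + 2 sin q, y = 0, z = 108 + 215 sin q + 2 cos q (mm).
- nest_wide: Tan nest plate 110 (x) by 76 (y) by 12 mm on top of the fixture, with a pocket for the wide module: 60 (x) by 39 (y) mm, 6 mm deep, 2 mm lead-in chamfer, black floor with brass contacts. Origin at the centre of its underside, 60 mm above the bench. It is fixed; it may be the left or the right of the two.
- nest_narrow: The like nest plate, same outside, with a pocket for the narrow module: 60 (x) by 25 (y) mm, 6 mm deep, same chamfer. The two nest centres are 84 mm apart.
- nest_wide_hole0 (a point): Centre of the mouth of the wide pocket, level with the nest's top (72 mm above the bench).
- nest_narrow_hole0 (a point): Centre of the mouth of the narrow pocket, level with the nest's top (72 mm above the bench).
- module_wide: Wide power module: green board, black case and finned aluminium heat sink, 58 (x) by 37 (y) by 25 mm high, origin at the centre of its underside. Starts fins up in the black tray. Symmetrical: either way round fits. About 85 g.
- module_narrow: Narrow power module of the same make, 58 (x) by 23 (y) by 25 mm high, origin at the centre of its underside. Starts fins up in the black tray. About 60 g.
- module_small: Small power module, 34 (x) by 23 (y) by 25 mm high, in the black tray; not wanted, leave it.
- tray: Black tray, fixed, 300 (x) by 160 (y) by 12 mm high, walls 4 mm, floor 4 mm above the bench; origin at the centre of its underside. The three modules lie in it in a row along its x, about 85 mm apart, in any order.
- bin: Yellow bin 180 (x) by 110 (y) by 65 mm, to the right of the fixture; leave it.
- bottle: White bottle, 54 mm across, 130 mm high, to the right of the fixture; leave it.
- screwdriver: Screwdriver 170 mm long lying to the left of the tray; leave it.
There are look-alikes about, which are no part of the job. What is shaped like the module_wide but red or turquoise is not meant. What is shaped like the module_narrow but orange is not meant.

How it is judged:
By the outcome, as a careful person would: the job done as asked, in the order asked, and still so for the second after the job is handed in, while the arm keeps its last pose, push and grip.
It also fails if it takes over 72 s, if anything falls off the work surface, if the arm or the gripper's body presses on something with over 40 N, if the wrist force passes 120 N, or if a joint passes its speed limit or range.

### The arm

A 6-joint arm with a two-finger parallel gripper is mounted at the origin on the work surface. World frame = base frame: x ahead of the robot, y to its left, z up, the work surface at z = 0. Lengths are in mm, angles in rad, forces in N, time in s.
With the tool pointing down it reaches from about 350 to 875 mm from the base axis. Payload 4.2 kg.
Tool frame: the origin (TCP) lies midway between the tips of the shut fingers; the grasp point (between the pads) lies 19 mm behind it (arm.tcp_to_grasp is the distance from the TCP to the grasp point, in mm); z points along the fingers, y is the line along which they close (so a half turn about z gives the same grasp; the last joint's range is limited). The gripper opens to 85 mm and grips with 20 to 120 N. Pads are 22 mm wide; open, the fingers measure 114 mm over their backs; the gripper's body (76 mm by 85 mm) begins 54 mm behind the grasp point. The pads swing forward as they close: fully open they stand 13 mm farther back than shut.
Start: joints at [1.581, 0.385, 0.008, 0, -1.194, -0.259], TCP at [153.869, 605.742, 231.312] pointing down, gripper open.
Joint ranges: [-3.14, 3.14], [-1.21, 2.06], [-1.07, 1.41], [-3.16, 2.05], [-2.99, -0.16], [-3.1, 3.1]. Speed limits (rad/s): [2.79, 2.79, 3.14, 3.14, 3.14, 3.14].

### API

Orientations are given as a unit quaternion [x, y, z, w].
In Python, from bench import arm, get_image gives the robot as it stands.
- The arm moves only by the tool drive_tool, never from a script. Its argument "deltas" is a list of rows, each a list of 2 entries, a list of its own where there are three numbers: the shift along the tool's x, y, z in cm, then the turn, a rotation vector about the tool's x, y, z in degrees. In form: [[[x, y, z], [ax, ay, az]], ...]. A call has 1 to 12 rows; each row shifts and turns the commanded pose from where the row before left it, along the tool's axes as they then stand; what a row does not reach is not made up. A row lasts 1/10 s, in which the tool goes at most 50 mm and 8.59 degrees, less where a joint would pass 70% of its speed; a pose out of reach is approached as far as the arm can. A call with a gripper value outside its range is refused whole. "claw" is the finger opening in cm, from 0 to 8.54, set as the call begins (left out, the last holds). The fingers move at their own pace and stop on an object; the grip force is fixed at half the most. Time passes only in rows, so rows that do not move let the fingers close. It gives the time, the measured TCP pose, the force, the opening and the grip force at its end, in the units of the state.
- arm.read_state(): the state, without advancing time (a new reading comes with each control period).
- get_image(name): name is "side" or "top"; returns a dict with "img" (400x640x3 uint8, red, green, blue), "fx", "fy", "cx", "cy" (pixels), "eye" and "orientation" of the camera in the world. Camera axes: x right, y down, z forward; pixel columns grow to the right and rows downward; lengths in mm; the calibration is good to about 2 mm. A picture is of the moment at which its call begins. There is no depth.
- arm.job_done(): hands the job in; it is judged then, once.
The state is a dict: "clock": time; "joints": joint angles; "joint_vel": joint speeds; "joint_efforts": joint torques, N m; "position": TCP position; "ee_rot": TCP orientation; "contact_force": force on the tool from outside, world axes, zero at the start; "wrist_torque": the same for the moment, N m; "gripper_width": finger opening in mm; "grasp_force": force on a finger pad.
Only numpy, scipy, OpenCV 4.12 (cv2) and the standard library are available. Lean on these libraries where they do the work, as an engineer would, in place of code of your own. Each camera call takes 0.05 s, during which the arm holds its last target. There are 200 camera calls.

## Working session

There is one attempt and no reset: what is moved stays moved. The work goes in short steps, Python scripts to look and compute and a tool call to move; the robot and the scene stay as the last step left them, time stands still between calls to the robot, and variables do not carry over. Pictures are saved under pics/ and viewed, at most 10 in all, crops included, and the job is handed in when it is done.

Besides the shell and the picture viewer there is one more tool, called after "Call:" as name([rows], argument=value, ...), one row to a line, values as JSON. drive_tool: Moves the arm, as the interface text tells. Its arguments: {"type":"object","properties":{"deltas":{"type":"array"},"claw":{"type":"number"}},"required":["deltas"]}

```bash
ls; mkdir -p pics; python3 - <<'E'
from bench import arm,get_image
import cv2,pickle
d={}
for n in("top","side"):
    g=get_image(n);d[n]=g
    cv2.imwrite(f"pics/{n}0.png",g["img"][:,:,::-1])
    print(n,g["fx"],g["fy"],g["cx"],g["cy"],g["eye"],g["orientation"])
pickle.dump(d,open("d0.pkl","wb"))
print(arm.read_state())
E
```

```text
pics
top 468.6779273469708 468.6779273469708 315.18020627860267 205.87571460291912 [ 342.43300048   20.43402204 1345.17470376] [ 0.70787632 -0.70504864  0.03570762 -0.02329172]
side 382.86567504645814 382.86567504645814 323.5736460439988 199.2260013788446 [ 21.41655403 536.34137805 801.48458361] [-0.3335709   0.8669024  -0.34904429  0.12401117]
{'clock': 0.1, 'joints': array([ 1.58061017e+00,  3.85459155e-01,  6.78787980e-03, -4.56974624e-04,
       -1.19401643e+00, -2.58577126e-01]), 'joint_vel': array([ 0.00222691, -0.00133515,  0.00337631,  0.00011359, -0.00042107,
        0.00263222]), 'joint_efforts': array([-3.72155737e-04, -3.93315125e+01,  1.88929135e+01,  4.19794723e+00,
       -2.56386833e-03,  8.14626276e-06]), 'position': array([153.74106094, 605.25987064, 230.35003599]), 'ee_rot': array([ 9.92263647e-01, -1.24144736e-01, -8.39444283e-05,  9.65599978e-04]), 'contact_force': array([ 0.08592925,  0.46229467, -0.39772711]), 'wrist_torque': array([0.01704899, 0.01084912, 0.00875026]), 'grasp_force': 0.0, 'gripper_width': 85.33094789145457}
```

View pics/top0.png

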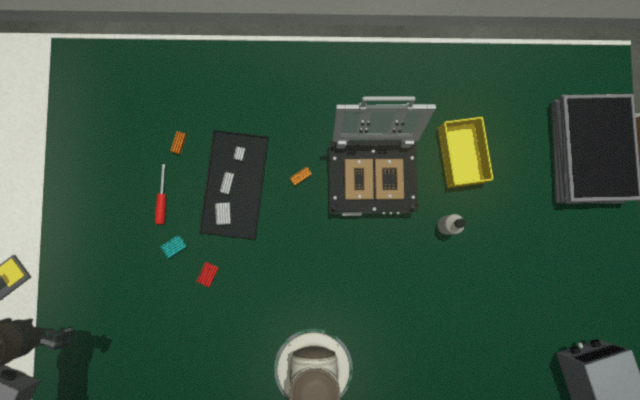

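View pics/side0.png

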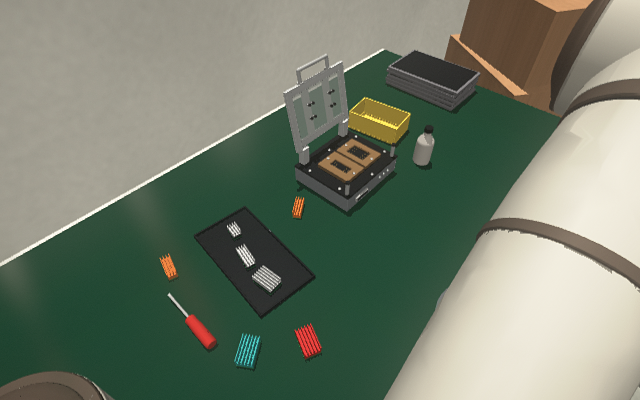

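The top view shows the tray at about (235,185). In it, from near to far, are the wide module (223,213), the narrow one (228,183) and the small one (239,153). The red (207,274), turquoise (173,247) and orange (178,142; 301,176) look-alikes lie outside the tray, so they are not meant. The narrow pocket is in the left nest (359,179) and the wide pocket in the right nest (390,179). The enlarged crop comes next, along with the measurements.

```bash
cat > h.py <<'E'
import numpy as np,cv2,pickle
from scipy.spatial.transform import Rotation as R
def ray(g,uv):
    uv=np.atleast_2d(uv).astype(float)
    d=np.c_[(uv[:,0]-g["cx"])/g["fx"],(uv[:,1]-g["cy"])/g["fy"],np.ones(len(uv))]
    return R.from_quat(g["orientation"]).apply(d)
def at_z(g,uv,z):
    d=ray(g,uv);e=np.array(g["eye"]);return e+d*((z-e[2])/d[:,2])[:,None]
def proj(g,P):
    p=R.from_quat(g["orientation"]).inv().apply(np.atleast_2d(P)-np.array(g["eye"]))
    return np.c_[p[:,0]/p[:,2]*g["fx"]+g["cx"],p[:,1]/p[:,2]*g["fy"]+g["cy"]]
def box(x,y,yaw,lx,ly,z0,z1):
    c=np.array([[a*lx/2,b*ly/2] for a,b in((1,1),(1,-1),(-1,-1),(-1,1))])
    r=np.array([[np.cos(yaw),-np.sin(yaw)],[np.sin(yaw),np.cos(yaw)]])
    q=c@r.T+[x,y];return np.r_[np.c_[q,np.full(4,z0)],np.c_[q,np.full(4,z1)]]
E
cat > m.py <<'E'
from h import *
from scipy.optimize import minimize
d=pickle.load(open("d0.pkl","rb"))
t=d["top"];s=d["side"]
def bright(g):
    h=cv2.cvtColor(g["img"],cv2.COLOR_RGB2HSV);return ((h[...,2]>95)&(h[...,1]<70)).astype(np.uint8)
def fitrect(g,m,z,win):
    mm=np.zeros_like(m);x0,y0,x1,y1=win;mm[y0:y1,x0:x1]=m[y0:y1,x0:x1]
    mm=cv2.morphologyEx(mm,cv2.MORPH_CLOSE,np.ones((3,3)))
    n,l,st,c=cv2.connectedComponentsWithStats(mm);k=1+np.argmax(st[1:,4])
    v,u=np.nonzero(l==k);P=at_z(g,np.c_[u,v],z)[:,:2].astype(np.float32)
    r=cv2.minAreaRect(P);return r,len(u),P.mean(0),(l==k)
m=bright(t)
for n,w in dict(wide=(210,198,236,229),narrow=(215,168,240,198),small=(228,142,250,165)).items():
    print(n,fitrect(t,m,29,w)[:3])
ms=bright(s)
for n,w in dict(wide=(250,260,285,298),narrow=(232,240,260,270)).items():
    print("side",n,fitrect(s,ms,25,w)[:3])
h=cv2.cvtColor(t["img"],cv2.COLOR_RGB2HSV)
print(t["img"][165,350],t["img"][179,359],t["img"][179,390],t["img"][213,223],t["img"][240,230])
tan=((h[...,0]<25)&(h[...,1]>60)&(h[...,2]>80)).astype(np.uint8)
for n,w in dict(L=(338,150,375,205),Rr=(375,150,412,205)).items():
    r=fitrect(t,tan,72,w);print("nest",n,r[:3])
    x0,y0,x1,y1=w
a=cv2.resize(t["img"][120:260,190:430],None,fx=3.3,fy=3.3,interpolation=cv2.INTER_CUBIC)
cv2.imwrite("pics/crop0.png",a[:,:,::-1])
E
python3 m.py
```

```text
wide (((431.2276916503906, 257.7201843261719), (60.76015090942383, 40.79708480834961), 5.114328861236572), 318, array([431.28494, 257.639  ], dtype=float32))
narrow (((518.0610961914062, 248.13572692871094), (27.00729751586914, 60.50287628173828), 75.9915542602539), 206, array([517.8591 , 248.10095], dtype=float32))
small (((601.9487915039062, 214.6630859375), (26.746070861816406, 37.66716003417969), 78.92720794677734), 122, array([602.13806, 214.31844], dtype=float32))
side wide (((432.03021240234375, 256.74420166015625), (63.353214263916016, 42.86161804199219), 3.52278208732605), 431, array([430.84253, 256.91824], dtype=float32))
side narrow (((516.9217529296875, 246.83653259277344), (25.556133270263672, 65.91758728027344), 75.19972229003906), 230, array([516.1317 , 247.08821], dtype=float32))
[158 135  97] [57 60 54] [57 58 53] [180 184 179] [39 76 54]
nest L (((525.177734375, -120.65963745117188), (113.49568939208984, 79.87171173095703), 0.2868407666683197), 1051, array([ 523.8768 , -121.41186], dtype=float32))
nest Rr (((525.6790771484375, -205.13967895507812), (113.65250396728516, 79.77935028076172), 0.2868589460849762), 1004, array([ 525.70605, -204.19205], dtype=float32))
```

View pics/crop0.png

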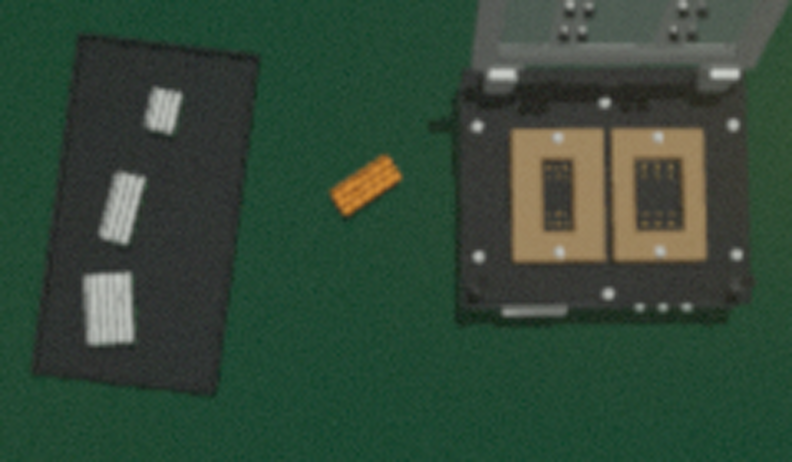

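The crop confirms it. In the tray, the small module is top (163,110), the narrow one in the middle (122,208) and the wide one at the bottom (108,308), all with grey fins. The narrow pocket is on the left (558,195) and the wide one on the right (660,195). Next I cross-check nests and handle with the side camera and work out the first move.

```bash
cat >> h.py <<'E'
def target(x,y,z,yaw,tilt=0):
    # tool down, tool x at yaw (deg); tilt = forward lean (deg) about world-yawed y axis
    return np.array([x,y,z]),R.from_euler('z',yaw,degrees=True)*R.from_euler('x',180,degrees=True)*R.from_euler('y',tilt,degrees=True)
def delta(p,q,tp,tr):
    r=q if isinstance(q,R) else R.from_quat(q)
    return np.round(r.inv().apply(tp-p)/10,2),np.round((r.inv()*tr).as_rotvec(degrees=True),2)
E
python3 - <<'E'
from h import *
from bench import arm
exec(open("m.py").read().split("m=bright(t)")[0].split("from h import *")[1])
h=cv2.cvtColor(s["img"],cv2.COLOR_RGB2HSV)
tan=((h[...,0]<25)&(h[...,1]>60)&(h[...,2]>70)).astype(np.uint8)
tan2=np.zeros_like(tan);tan2[130:190,310:385]=tan[130:190,310:385]
v,u=np.nonzero(tan2);P=at_z(s,np.c_[u,v],72)[:,:2].astype(np.float32);print("side both nests",cv2.minAreaRect(P))
h=cv2.cvtColor(t["img"],cv2.COLOR_RGB2HSV)
tan=((h[...,0]<25)&(h[...,1]>60)&(h[...,2]>80)).astype(np.uint8)
tan2=np.zeros_like(tan);tan2[150:205,338:412]=tan[150:205,338:412]
v,u=np.nonzero(tan2);P=at_z(t,np.c_[u,v],72)[:,:2].astype(np.float32);print("top both nests",cv2.minAreaRect(P))
# handle prediction overlay
F=np.array([525.4,-162.9]);q=1.78
bx=90-215*np.cos(q)+2*np.sin(q);bz=108+215*np.sin(q)+2*np.cos(q)
H=np.array([[F[0]+bx,F[1]+k,bz] for k in(-50,0,50)]);print("handle",H[1])
for n,g in d.items():
    im=cv2.resize(g["img"],None,fx=4,fy=4,interpolation=cv2.INTER_CUBIC)
    P=np.r_[H,[[F[0]+90,F[1]+k,108] for k in(-90,90)],box(F[0],F[1],0.005,200,240,60,60)[:4],box(431,257.3,.08,58,37,29,29)[:4],box(517.3,247.7,-.244,58,23,29,29)[:4]]
    for k in proj(g,P): cv2.circle(im,tuple(int(round(a)) for a in (k+.5)*4),3,(255,0,255),-1)
    x0,y0=(200,85) if n=="top" else(225,45)
    c=im[y0*4:y0*4+(160 if n=="top" else 260)*4,x0*4:x0*4+240*4]
    globals()[n+"c"]=cv2.resize(c,None,fx=.6 if n=="top" else .5,fy=.6 if n=="top" else .5,interpolation=cv2.INTER_AREA)
W=max(topc.shape[1],sidec.shape[1])
cv2.imwrite("pics/ov_top.png",topc[:,:,::-1]);cv2.imwrite("pics/ov_side.png",sidec[:,:,::-1])
st=arm.read_state()
tp,tr=target(431,257.3,110,4.5);print(delta(np.array([153.869,605.742,231.312]),st["ee_rot"],tp,tr),st["position"])
E
```

```text
side both nests ((526.7594604492188, -209.02911376953125), (124.76716613769531, 274.3108215332031), 4.25478982925415)
top both nests ((525.35205078125, -162.86151123046875), (113.64498901367188, 164.2111358642578), 0.3771034777164459)
handle [ 662.00780856 -162.9         317.89690846]
(array([35.44, 26.92, 12.19]), array([ 1.100e-01,  1.000e-02, -1.876e+01])) [153.74106094 605.25987064 230.35003599]
```

View pics/ov_side.png

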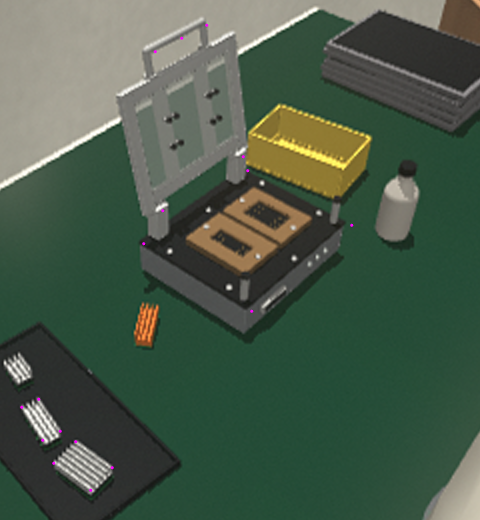

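View pics/ov_top.png

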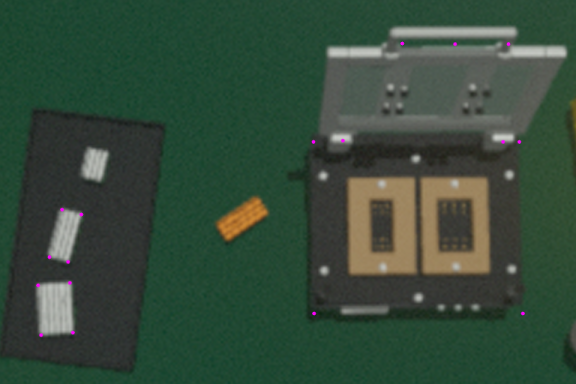

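The dots match both modules and the nest and hinge outlines. In the top view the bar appears about 4 px beyond the predicted handle dots, so I will triangulate it before grasping. Now I move over the wide module.

Call:
drive_tool([
  [[2.9, 2.2, 1], [0, 0, 0]],
  [[2.9, 2.2, 1], [0, 0, 0]],
  [[2.9, 2.2, 1], [0, 0, 0]],
  [[2.9, 2.2, 1], [0, 0, 0]],
  [[2.9, 2.2, 1], [0, 0, 0]],
  [[2.9, 2.2, 1], [0, 0, 0]],
  [[3, 2.2, 1], [0, 0, 0]],
  [[3, 2.3, 1], [0, 0, 0]],
  [[3, 2.3, 1], [0, 0, 0]],
  [[3, 2.3, 1], [0, 0, 0]],
  [[3, 2.3, 1], [0, 0, 0]],
  [[3, 2.3, 1.2], [0, 0, 0]],
], claw=6.5)

```text
clock: 1.3
position: [431.5, 256.6, 109.0]
ee_rot: [0.992, -0.124, 0.0, -0.0]
contact_force: [-0.3, 0.5, 0.6]
gripper_width: 65.0
grasp_force: 0.0
```

Call:
drive_tool([
  [[0, 0, 0], [0, 0, -6.3]],
  [[0, 0, 0], [0, 0, -6.3]],
  [[0, 0, 0], [0, 0, -6.2]],
  [[0, 0, 0], [0, 0, 0]],
  [[0, 0, 0], [0, 0, 0]],
])

```text
clock: 1.8
position: [430.6, 257.8, 109.1]
ee_rot: [0.999, 0.039, -0.0, 0.0]
contact_force: [-0.3, -0.8, 0.0]
gripper_width: 65.1
grasp_force: 0.0
```

```bash
python3 - <<'E'
from h import *
from bench import arm
st=arm.read_state();tp,tr=target(431,257.3,11,4.5)
print(st["position"],st["ee_rot"],st["joints"],st["joint_vel"],delta(st["position"],st["ee_rot"],tp,tr))
E
```

```text
[430.58296747 257.75417643 109.12114729] [ 9.99257637e-01  3.85243021e-02 -1.81198107e-04  1.42942652e-04] [ 8.63430509e-01  3.08440827e-01 -4.56219147e-01 -9.99548778e-05
 -8.06592266e-01  7.84502676e-01] [ 0.0029982  -0.00233926  0.00260848  0.00017068 -0.00082502  0.0067392 ] (array([0.04, 0.05, 9.81]), array([ 0.02,  0.02, -0.08]))
```

Call:
drive_tool([
  [[0, 0, 2], [0, 0, 0]],
  [[0, 0, 2], [0, 0, 0]],
  [[0, 0, 2], [0, 0, 0]],
  [[0, 0, 1.6], [0, 0, 0]],
  [[0, 0, 1.2], [0, 0, 0]],
  [[0, 0, 0.6], [0, 0, 0]],
  [[0, 0, 0.4], [0, 0, 0]],
  [[0, 0, 0], [0, 0, 0]],
])

```text
clock: 2.6
position: [430.7, 257.9, 11.2]
ee_rot: [0.999, 0.039, -0.0, 0.0]
contact_force: [-0.7, -0.2, 0.2]
gripper_width: 64.9
grasp_force: 0.0
```

Call:
drive_tool([
  [[0, 0, 0], [0, 0, 0]],
  [[0, 0, 0], [0, 0, 0]],
  [[0, 0, 0], [0, 0, 0]],
  [[0, 0, 0], [0, 0, 0]],
  [[0, 0, 0], [0, 0, 0]],
  [[0, 0, 0], [0, 0, 0]],
  [[0, 0, 0], [0, 0, 0]],
  [[0, 0, 0], [0, 0, 0]],
], claw=2)

```text
clock: 3.4
position: [431.2, 258.3, 12.2]
ee_rot: [0.999, 0.04, 0.001, -0.001]
contact_force: [-1.1, 0.2, 6.8]
gripper_width: 35.6
grasp_force: 60.9
```

Call:
drive_tool([
  [[0, 0, -0.5], [0, 0, 0]],
  [[0, 0, -1], [0, 0, 0]],
  [[0, 0, -2], [0, 0, 0]],
  [[0, 0, -3], [0, 0, 0]],
  [[0, 0, -3], [0, 0, 0]],
  [[0, 0, -3], [0, 0, 0]],
  [[0, 0, -2], [0, 0, 0]],
  [[0, 0, 0], [0, 0, 0]],
  [[0, 0, 0], [0, 0, 0]],
])

```text
clock: 4.3
position: [430.3, 257.6, 156.4]
ee_rot: [0.999, 0.039, -0.0, -0.0]
contact_force: [0.1, 0.1, -1.2]
gripper_width: 35.6
grasp_force: 60.1
```

```bash
python3 - <<'E'
from h import *
from bench import arm,get_image
d={n:get_image(n) for n in("top","side")};pickle.dump(d,open("d1.pkl","wb"))
st=arm.read_state();print(st["position"],st["ee_rot"],st["gripper_width"],st["contact_force"])
p=st["position"];ims=[]
for n,g in d.items():
    u,v=proj(g,p)[0].astype(int)
    ims.append(cv2.resize(g["img"][max(v-40,0):v+40,max(u-50,0):u+50],(400,320),interpolation=cv2.INTER_CUBIC))
cv2.imwrite("pics/held1.png",np.hstack(ims)[:,:,::-1])
tp,tr=target(525.9,-205,150,.35);print(delta(p,st["ee_rot"],tp,tr))
# bar line triangulation from start images
d=pickle.load(open("d0.pkl","rb"));F=np.array([525.4,-162.9])
for q in(1.74,1.78,1.82,1.86):
    P=[[F[0]+90-215*np.cos(q)+2*np.sin(q),F[1],108+215*np.sin(q)+2*np.cos(q)]]
    print(q,P,proj(d["top"],P),proj(d["side"],P))
g=d["top"]["img"].mean(2);print("top col",[int(x) for x in g[92:108,388]],92)
g=d["side"]["img"].mean(2);print("side col",[int(x) for x in g[50:80,315]],50)
E
```

```text
[429.9037409  257.10466137 155.09109837] [ 9.99220340e-01  3.94555652e-02 -1.12016509e-03  8.45792592e-04] 35.5060465637782 [ 0.14794878  0.23088726 -0.52899485]
(array([ 5.93, 46.82,  0.57]), array([0.1 , 0.13, 4.17]))
1.74 [[np.float64(653.5768896667226), np.float64(-162.9), np.float64(319.59282855374585)]] [[389.2762733  106.10396142]] [[317.55095344  63.95504326]]
1.78 [[np.float64(662.0078085595046), np.float64(-162.9), np.float64(317.896908460512)]] [[389.10683237 102.65541912]] [[315.16660961  63.49296588]]
1.82 [[np.float64(670.3641649010602), np.float64(-162.9), np.float64(315.86519808936043)]] [[388.9124805  99.3010593]] [[312.82705822  63.16550887]]
1.86 [[np.float64(678.6325903038372), np.float64(-162.9), np.float64(313.5009477434765)]] [[388.69389879  96.04859936]] [[310.53674804  62.97131445]]
top col [59, 58, 58, 68, 122, 167, 173, 155, 110, 67, 59, 66, 109, 120, 116, 115] 92
side col [158, 156, 156, 155, 156, 156, 157, 157, 165, 192, 194, 148, 101, 118, 159, 156, 155, 156, 157, 158, 157, 160, 158, 173, 185, 118, 124, 118, 118, 120] 50
```

View pics/held1.png

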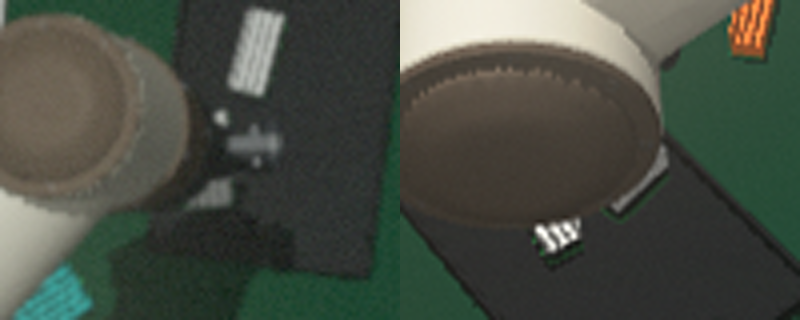

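The left half shows the near end of the wide module under the gripper at about (212,192), square to the fingers. The right half shows its fins at about (555,235). So the module is held. I carry it to over the wide nest.

Call:
drive_tool([
  [[0, 0, 0], [0, 0, 2.1]],
  [[0, 0, 0], [0, 0, 2.1]],
  [[0.7, 2.5, 0], [0, 0, 0]],
  [[0.8, 4, 0], [0, 0, 0]],
  [[0.8, 4.4, 0], [0, 0, 0]],
  [[0.8, 4.4, 0], [0, 0, 0]],
  [[0.8, 4.4, 0], [0, 0, 0]],
  [[0.8, 4.4, 0], [0, 0, 0]],
  [[0.8, 4.4, 0], [0, 0, 0]],
  [[0.8, 4.4, 0], [0, 0, 0]],
  [[0.8, 4.4, 0], [0, 0, 0]],
  [[0.8, 4, 0], [0, 0, 0]],
])

```text
clock: 5.6
position: [511.4, -156.7, 154.7]
ee_rot: [1.0, 0.003, -0.002, -0.0]
contact_force: [1.4, -0.2, -0.6]
gripper_width: 35.5
grasp_force: 60.2
```

Call:
drive_tool([
  [[0.8, 3, 0], [0, 0, 0]],
  [[0.5, 1.9, 0], [0, 0, 0]],
  [[0, 0, 0], [0, 0, 0]],
  [[0, 0, 0], [0, 0, 0]],
  [[0, 0, 0], [0, 0, 0]],
])

```text
clock: 6.1
position: [524.9, -202.8, 155.5]
ee_rot: [1.0, 0.003, -0.001, -0.0]
contact_force: [-0.7, -0.2, -0.1]
gripper_width: 35.7
grasp_force: 60.2
```

```bash
python3 - <<'E'
from h import *
from bench import arm,get_image
from scipy.optimize import least_squares
d={n:get_image(n) for n in("top","side")};pickle.dump(d,open("d2.pkl","wb"))
st=arm.read_state();p=st["position"];print(p,st["ee_rot"],st["gripper_width"],st["contact_force"])
tp,tr=target(525.4,-205.3,90,.35);print(delta(p,st["ee_rot"],tp,tr))
g=d["side"]["img"];u,v=proj(d["side"],[[526,-205,80]])[0].astype(int)
a=cv2.resize(g[v-50:v+30,u-50:u+50],(800,640)[:2],interpolation=cv2.INTER_CUBIC)[:600]
cv2.imwrite("pics/side2.png",a[:,:,::-1])
d=pickle.load(open("d0.pkl","rb"))
def f(w):
    P=[[w[0],-162.9,w[1]]];a=proj(d["top"],P)[0];b=proj(d["side"],P)[0]
    # side bar line slope in image
    B=proj(d["side"],[[w[0],-112.9,w[1]],[w[0],-212.9,w[1]]]);m=(B[1,1]-B[0,1])/(B[1,0]-B[0,0])
    return [a[1]-98,b[1]+m*(315-b[0])-61]
s=least_squares(f,[662,318]);print("bar x,z",s.x)
E
```

```text
[ 525.25215441 -202.60569839  156.12135037] [ 9.99993076e-01  3.70660083e-03 -3.19369293e-04 -8.86375046e-05] 35.770731179460306 [-0.11101161 -0.27966602 -1.37730104]
(array([0.02, 0.27, 6.61]), array([-0.01,  0.04,  0.07]))
bar x,z [673.06933427 316.78618423]
```

Call:
drive_tool([
  [[0, 0.26, 1], [0, 0, 0]],
  [[0, 0, 2], [0, 0, 0]],
  [[0, 0, 2], [0, 0, 0]],
  [[0, 0, 1.2], [0, 0, 0]],
  [[0, 0, 0.5], [0, 0, 0]],
  [[0, 0, 0.3], [0, 0, 0]],
  [[0, 0, 0], [0, 0, 0]],
  [[0, 0, 0], [0, 0, 0]],
])

```text
clock: 7.0
position: [526.1, -206.2, 87.0]
ee_rot: [1.0, 0.003, 0.001, 0.0]
contact_force: [0.4, 0.3, -0.7]
gripper_width: 35.4
grasp_force: 60.2
```

```bash
python3 - <<'E'
from h import *
from bench import arm,get_image
g=get_image("side");g2=get_image("top")
st=arm.read_state();p=st["position"];print(p,st["ee_rot"],st["contact_force"])
o=[]
for G in(g,g2):
    u,v=proj(G,[[526,-205,80]])[0].astype(int)
    o.append(cv2.resize(G["img"][v-30:v+30,u-25:u+25],(400,480),interpolation=cv2.INTER_CUBIC))
cv2.imwrite("pics/pre.png",np.hstack(o)[:,:,::-1])
E
```

```text
[ 526.01165257 -206.24682506   87.09212909] [9.99994954e-01 3.07413002e-03 7.91735969e-04 1.24877120e-04] [-0.48978653 -0.06289702 -1.10761003]
```

View pics/pre.png

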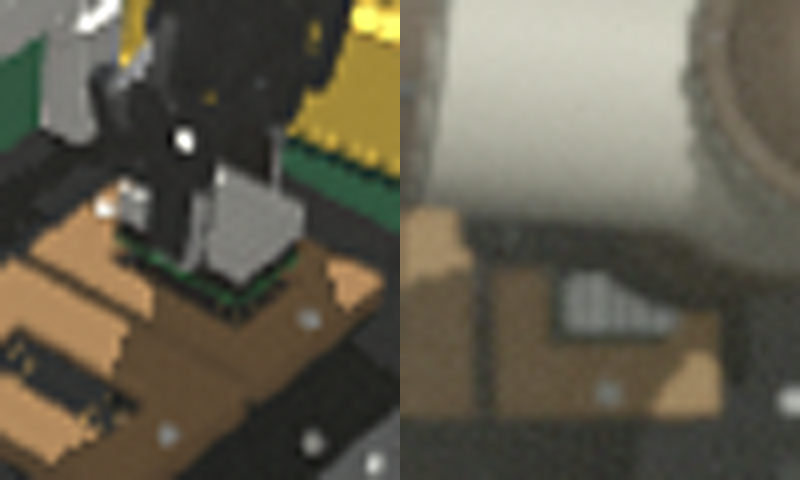

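The left half (side view) shows the module with its board just above the pocket, and the right half shows it centred in the wide nest at about (617,300). I lower it slowly and watch the force.

Call:
drive_tool([
  [[0, -0.05, 0.3], [0, 0, 0]],
  [[0, 0, 0.3], [0, 0, 0]],
  [[0, 0, 0.2], [0, 0, 0]],
  [[0, 0, 0.2], [0, 0, 0]],
  [[0, 0, 0], [0, 0, 0]],
  [[0, 0, 0], [0, 0, 0]],
])

```text
clock: 7.7
position: [525.5, -205.7, 76.2]
ee_rot: [1.0, 0.003, -0.0, 0.0]
contact_force: [0.0, 0.4, -2.0]
gripper_width: 35.6
grasp_force: 60.2
```

Call:
drive_tool([
  [[0, 0, 0.1], [0, 0, 0]],
  [[0, 0, 0.1], [0, 0, 0]],
  [[0, 0, 0], [0, 0, 0]],
  [[0, 0, 0], [0, 0, 0]],
])

```text
clock: 8.1
position: [525.5, -205.7, 74.3]
ee_rot: [1.0, 0.003, -0.0, -0.0]
contact_force: [0.4, 0.5, -1.1]
gripper_width: 35.5
grasp_force: 60.2
```

Call:
drive_tool([
  [[0, 0, 0.1], [0, 0, 0]],
  [[0, 0, 0], [0, 0, 0]],
  [[0, 0, 0], [0, 0, 0]],
])

```text
clock: 8.4
position: [525.5, -205.7, 74.2]
ee_rot: [1.0, 0.003, 0.0, 0.0]
contact_force: [-2.3, 1.1, 5.8]
gripper_width: 35.8
grasp_force: 60.9
```

Call:
drive_tool([
  [[0, 0, 0.1], [0, 0, 0]],
  [[0, 0, 0], [0, 0, 0]],
  [[0, 0, 0], [0, 0, 0]],
])

```text
clock: 8.7
position: [525.6, -205.7, 74.2]
ee_rot: [1.0, 0.003, 0.0, 0.0]
contact_force: [-3.5, 1.8, 10.4]
gripper_width: 35.4
grasp_force: 61.6
```

Call:
drive_tool([
  [[0, 0, 0], [0, 0, 0]],
  [[0, 0, 0], [0, 0, 0]],
  [[0, 0, 0], [0, 0, 0]],
  [[0, 0, 0], [0, 0, 0]],
], claw=5.2)

```text
clock: 9.1
position: [525.5, -205.7, 72.0]
ee_rot: [1.0, 0.003, -0.0, -0.0]
contact_force: [0.3, -1.0, 0.8]
gripper_width: 52.4
grasp_force: 0.0
```

Call:
drive_tool([
  [[0, 0, -0.5], [0, 0, 0]],
  [[0, 0, -1], [0, 0, 0]],
  [[0, 0, -2], [0, 0, 0]],
  [[0, 0, -3], [0, 0, 0]],
  [[0, 0, -2], [0, 0, 0]],
  [[0, 0, 0], [0, 0, 0]],
])

```text
clock: 9.7
position: [527.8, -206.2, 161.7]
ee_rot: [1.0, 0.003, 0.004, 0.001]
contact_force: [-0.3, 0.8, 1.2]
gripper_width: 52.3
grasp_force: 0.0
```

```bash
python3 - <<'E'
from h import *
from bench import arm
st=arm.read_state();p=st["position"];print(p,st["ee_rot"],st["contact_force"])
tp,tr=target(517.4,247.9,p[2],-14);print(delta(p,st["ee_rot"],tp,tr))
E
```

```text
[ 527.83681976 -206.19545417  161.67223392] [9.99985364e-01 3.34497726e-03 4.15717301e-03 8.94617451e-04] [-0.3172728   0.76173167  1.17347737]
(array([ -0.74, -45.42,  -0.09]), array([ 0.04, -0.49, 14.38]))
```

Call:
drive_tool([
  [[0, -2.4, 0], [0, 0, 0]],
  [[0, -4, 0], [0, 0, 0]],
  [[-0.1, -4, 0], [0, 0, 0]],
  [[-0.1, -4, 0], [0, 0, 0]],
  [[-0.1, -4, 0], [0, 0, 0]],
  [[-0.1, -4, 0], [0, 0, 0]],
  [[-0.1, -4, 0], [0, 0, 0]],
  [[-0.05, -4, 0], [0, 0, 0]],
  [[0, -4, 0], [0, 0, 0]],
  [[0, -4, 0], [0, 0, 0]],
  [[0, -4, 0], [0, 0, 0]],
  [[0, -3, 0], [0, 0, 0]],
])

```text
clock: 10.9
position: [516.8, 250.4, 156.9]
ee_rot: [1.0, 0.004, -0.0, 0.0]
contact_force: [0.6, 0.2, 0.5]
gripper_width: 52.0
grasp_force: 0.0
```

Call:
drive_tool([
  [[0, 0, 1], [0, 0, 4.8]],
  [[0, 0, 2], [0, 0, 4.8]],
  [[0, 0, 2], [0, 0, 4.8]],
  [[0, 0, 1], [0, 0, 0]],
  [[0, 0, 0], [0, 0, 0]],
  [[0, 0, 0], [0, 0, 0]],
])

```text
clock: 11.5
position: [517.6, 248.4, 97.7]
ee_rot: [0.993, -0.122, 0.0, -0.0]
contact_force: [-0.4, -0.5, -0.1]
gripper_width: 52.0
grasp_force: 0.0
```

```bash
python3 - <<'E'
from h import *
from bench import arm
st=arm.read_state();p=st["position"];print(p,st["ee_rot"],st["contact_force"])
tp,tr=target(517.4,247.9,11.2,-14);print(delta(p,st["ee_rot"],tp,tr))
E
```

```text
[517.64170718 248.35942406  97.69863939] [ 9.92570244e-01 -1.21672659e-01  2.68838352e-04 -4.96032433e-05] [-0.39158514 -0.46399384 -0.09779641]
(array([-0.02,  0.05,  8.65]), array([-0.01, -0.03,  0.02]))
```

Call:
drive_tool([
  [[0, 0.05, 2], [0, 0, 0]],
  [[0, 0, 2], [0, 0, 0]],
  [[0, 0, 2], [0, 0, 0]],
  [[0, 0, 1.4], [0, 0, 0]],
  [[0, 0, 0.8], [0, 0, 0]],
  [[0, 0, 0.4], [0, 0, 0]],
  [[0, 0, 0], [0, 0, 0]],
  [[0, 0, 0], [0, 0, 0]],
])

```text
clock: 12.3
position: [517.8, 248.2, 12.2]
ee_rot: [0.993, -0.122, 0.001, -0.001]
contact_force: [0.5, 1.0, 0.4]
gripper_width: 52.4
grasp_force: 0.0
```

Call:
drive_tool([
  [[0, 0, 0], [0, 0, 0]],
  [[0, 0, 0], [0, 0, 0]],
  [[0, 0, 0], [0, 0, 0]],
  [[0, 0, 0], [0, 0, 0]],
  [[0, 0, 0], [0, 0, 0]],
  [[0, 0, 0], [0, 0, 0]],
  [[0, 0, 0], [0, 0, 0]],
  [[0, 0, 0], [0, 0, 0]],
], claw=1)

```text
clock: 13.1
position: [517.7, 248.2, 12.2]
ee_rot: [0.993, -0.122, 0.001, -0.0]
contact_force: [-1.6, 0.5, 6.0]
gripper_width: 21.6
grasp_force: 61.3
```

Call:
drive_tool([
  [[0, 0, -0.5], [0, 0, 0]],
  [[0, 0, -1], [0, 0, 0]],
  [[0, 0, -2], [0, 0, 0]],
  [[0, 0, -3], [0, 0, 0]],
  [[0, 0, -3], [0, 0, 0]],
  [[0, 0, -3], [0, 0, 0]],
  [[0, 0, -2], [0, 0, -4.8]],
  [[0, 0, 0], [0, 0, -4.8]],
  [[0, 0, 0], [0, 0, -4.8]],
  [[0, 0, 0], [0, 0, 0]],
  [[0, 0, 0], [0, 0, 0]],
])

```text
clock: 14.2
position: [517.0, 247.6, 156.4]
ee_rot: [1.0, 0.002, -0.0, 0.0]
contact_force: [-0.0, 0.5, -0.4]
gripper_width: 21.5
grasp_force: 60.6
```

```bash
python3 - <<'E'
from h import *
from bench import arm
st=arm.read_state();p=st["position"];print(p,st["ee_rot"],st["contact_force"])
tp,tr=target(525.4,-121.3,150,.35);print(delta(p,st["ee_rot"],tp,tr))
E
```

```text
[516.96598334 247.61104959 156.38644312] [ 9.99997785e-01  2.09877158e-03 -1.45512758e-04  6.11860882e-05] [-0.04203313  0.50206179 -0.36011953]
(array([ 0.69, 36.89,  0.64]), array([ 0.01,  0.02, -0.11]))
```

Call:
drive_tool([
  [[0, 2, 0], [0, 0, 0]],
  [[0, 3, 0], [0, 0, 0]],
  [[0.1, 3.6, 0], [0, 0, 0]],
  [[0.1, 3.6, 0], [0, 0, 0]],
  [[0.1, 3.6, 0], [0, 0, 0]],
  [[0.1, 3.6, 0], [0, 0, 0]],
  [[0.1, 3.6, 0], [0, 0, 0]],
  [[0.1, 3.6, 0], [0, 0, 0]],
  [[0.1, 3.6, 0], [0, 0, 0]],
  [[0, 3, 0], [0, 0, 0]],
  [[0, 2.5, 0], [0, 0, 0]],
  [[0, 1.2, 0], [0, 0, 0]],
])

```text
clock: 15.4
position: [525.4, -123.7, 156.1]
ee_rot: [1.0, 0.001, -0.001, 0.0]
contact_force: [-0.5, 0.4, -1.0]
gripper_width: 21.3
grasp_force: 60.6
```

Call:
drive_tool([
  [[0, 0, 1], [0, 0, 0]],
  [[0, 0, 2], [0, 0, 0]],
  [[0, 0, 2], [0, 0, 0]],
  [[0, 0, 1.2], [0, 0, 0]],
  [[0, 0, 0.5], [0, 0, 0]],
  [[0, 0, 0.2], [0, 0, 0]],
  [[0, 0, 0], [0, 0, 0]],
  [[0, 0, 0], [0, 0, 0]],
])

```text
clock: 16.2
position: [527.0, -121.0, 88.1]
ee_rot: [1.0, 0.003, 0.001, 0.0]
contact_force: [0.4, 0.4, -0.2]
gripper_width: 21.8
grasp_force: 60.6
```

```bash
python3 - <<'E'
from h import *
from bench import arm,get_image
g=get_image("side");g2=get_image("top")
st=arm.read_state();p=st["position"];print(p,st["ee_rot"],st["contact_force"])
tp,tr=target(525.6,-121.3,76,.35);print(delta(p,st["ee_rot"],tp,tr))
o=[]
for G in(g,g2):
    u,v=proj(G,[[526,-121,80]])[0].astype(int)
    o.append(cv2.resize(G["img"][v-30:v+30,u-20:u+30],(400,480),interpolation=cv2.INTER_CUBIC))
cv2.imwrite("pics/pre2.png",np.hstack(o)[:,:,::-1])
E
```

```text
[ 526.9083425  -121.1328292    88.07116419] [ 9.99995061e-01  3.03318491e-03  8.23679775e-04 -1.42602907e-05] [ 0.09673688 -0.22133115 -0.36245282]
(array([-0.13,  0.02,  1.21]), array([-0.  , -0.09, -0.  ]))
```

View pics/pre2.png

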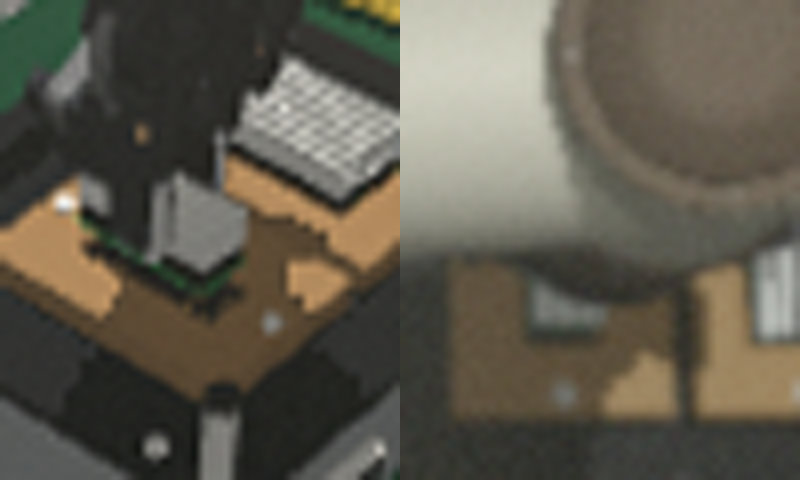

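The left half shows the wide module seated level, with its board below the nest's top. The narrow module hangs just over its pocket, and in the right half it is at (568,300). I lower it.

Call:
drive_tool([
  [[-0.06, 0, 0.3], [0, 0, 0]],
  [[0, 0, 0.3], [0, 0, 0]],
  [[0, 0, 0.2], [0, 0, 0]],
  [[0, 0, 0.2], [0, 0, 0]],
  [[0, 0, 0.1], [0, 0, 0]],
  [[0, 0, 0], [0, 0, 0]],
  [[0, 0, 0], [0, 0, 0]],
])

```text
clock: 17.0
position: [525.7, -121.3, 79.1]
ee_rot: [1.0, 0.004, 0.0, 0.0]
contact_force: [-6.9, 2.0, 17.0]
gripper_width: 21.4
grasp_force: 63.0
```

Call:
drive_tool([
  [[0, 0, 0.1], [0, 0, 0]],
  [[0, 0, 0.1], [0, 0, 0]],
  [[0, 0, 0], [0, 0, 0]],
  [[0, 0, 0], [0, 0, 0]],
])

```text
clock: 17.4
position: [525.9, -121.8, 78.6]
ee_rot: [1.0, 0.004, 0.001, 0.001]
contact_force: [-10.3, 0.8, 25.9]
gripper_width: 21.5
grasp_force: 64.1
```

```bash
python3 - <<'E'
from h import *
from bench import arm,get_image
g=get_image("side");st=arm.read_state();print(st["position"],st["ee_rot"],st["contact_force"],st["wrist_torque"])
u,v=proj(g,[[526,-121,80]])[0].astype(int)
cv2.imwrite("pics/stuck.png",cv2.resize(g["img"][v-22:v+18,u-25:u+25],(800,640),interpolation=cv2.INTER_CUBIC)[:600,:,::-1])
E
```

```text
[ 525.95900835 -121.85166861   78.57731938] [9.99991836e-01 3.86219194e-03 8.06574464e-04 8.72797598e-04] [-9.73468176  1.03818365 25.05059759] [0.39673561 2.35557542 0.04473964]
```

View pics/stuck.png

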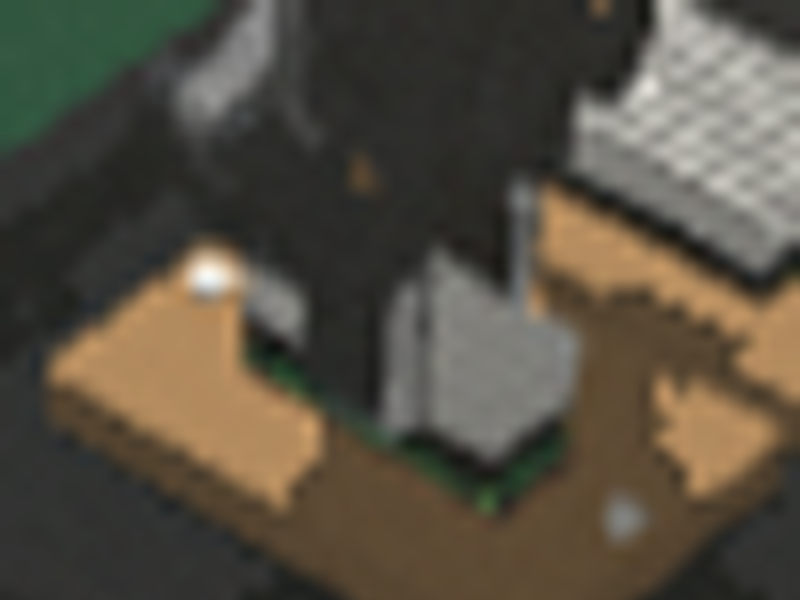

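The picture shows the board edge (490,500) still at the level of the nest's mouth, caught on the lead-in about 1 mm off. The torque points to contact at the front (-x, +y) end. I unload and retry 1 mm further in +x.

Call:
drive_tool([
  [[0, 0, -0.3], [0, 0, 0]],
  [[0, 0, -0.3], [0, 0, 0]],
  [[0.1, 0.02, 0], [0, 0, 0]],
  [[0, 0, 0.2], [0, 0, 0]],
  [[0, 0, 0.2], [0, 0, 0]],
  [[0, 0, 0], [0, 0, 0]],
  [[0, 0, 0], [0, 0, 0]],
])

```text
clock: 18.15
position: [527.0, -121.5, 78.8]
ee_rot: [1.0, 0.004, 0.0, 0.0]
contact_force: [-7.3, 2.7, 18.6]
gripper_width: 21.8
grasp_force: 63.5
```

```bash
python3 - <<'E'
from bench import arm
st=arm.read_state();print(st["position"],st["contact_force"],st["wrist_torque"])
E
```

```text
[ 526.97539863 -121.48091125   78.78435893] [-7.34776825  2.73302093 18.56068075] [0.67845648 1.74328401 0.08288262]
```

Call:
drive_tool([
  [[0, -0.05, -0.1], [0, 0, 0]],
  [[0, 0, 0], [0, 0, 0]],
  [[0, 0, 0], [0, 0, 0]],
])

```text
clock: 18.45
position: [527.0, -121.4, 79.0]
ee_rot: [1.0, 0.004, 0.0, 0.001]
contact_force: [-5.2, 0.6, 12.7]
gripper_width: 21.8
grasp_force: 62.7
```

Call:
drive_tool([
  [[0, -0.05, 0], [0, 0, 0]],
  [[0, 0, 0], [0, 0, 0]],
  [[0, 0, 0], [0, 0, 0]],
])

```text
clock: 18.75
position: [527.0, -121.3, 79.0]
ee_rot: [1.0, 0.003, 0.0, 0.001]
contact_force: [-5.6, -1.7, 13.1]
gripper_width: 21.5
grasp_force: 62.7
```

Call:
drive_tool([
  [[0, 0.1, 0], [0, 0, 0]],
  [[0, 0.05, 0], [0, 0, 0]],
  [[0, 0, 0], [0, 0, 0]],
  [[0, 0, 0], [0, 0, 0]],
])

```text
clock: 19.15
position: [527.0, -121.6, 79.0]
ee_rot: [1.0, 0.004, 0.0, 0.0]
contact_force: [-5.7, 3.5, 13.8]
gripper_width: 21.5
grasp_force: 62.9
```

Call:
drive_tool([
  [[0, 0.05, 0], [0, 0, 0]],
  [[0, 0, 0], [0, 0, 0]],
  [[0, 0, 0], [0, 0, 0]],
])

```text
clock: 19.45
position: [527.0, -121.6, 78.9]
ee_rot: [1.0, 0.004, 0.0, -0.0]
contact_force: [-5.6, 6.0, 13.3]
gripper_width: 21.2
grasp_force: 62.9
```

z follows y: the further -y the module goes, the lower it sits. So it rests on the +y chamfer and needs to go about 1 mm in -y. I lift, correct and retry.

Call:
drive_tool([
  [[0, 0, -0.3], [0, 0, 0]],
  [[-0.05, 0.03, -0.3], [0, 0, 0]],
  [[0, 0, 0], [0, 0, 0]],
  [[0, 0, 0], [0, 0, 0]],
])

```text
clock: 19.85
position: [526.0, -122.8, 82.7]
ee_rot: [1.0, 0.003, -0.001, 0.0]
contact_force: [-0.0, 0.1, -0.9]
gripper_width: 21.6
grasp_force: 61.0
```

Call:
drive_tool([
  [[0, 0, 0.2], [0, 0, 0]],
  [[0, 0, 0.2], [0, 0, 0]],
  [[0, 0, 0.1], [0, 0, 0]],
  [[0, 0, 0], [0, 0, 0]],
  [[0, 0, 0], [0, 0, 0]],
])

```text
clock: 20.35
position: [526.2, -122.8, 79.2]
ee_rot: [1.0, 0.003, -0.0, 0.0]
contact_force: [-2.6, 0.9, 6.7]
gripper_width: 21.4
grasp_force: 62.0
```

```bash
cat > rect.py <<'E'
from h import *
from bench import arm,get_image
def rect(g,z,xs,ys):
    X,Y=np.meshgrid(xs,ys,indexing="ij");uv=proj(g,np.c_[X.ravel(),Y.ravel(),np.full(X.size,z)]).astype(np.float32)
    return cv2.remap(g["img"],uv[:,0].reshape(X.shape),uv[:,1].reshape(X.shape),cv2.INTER_LINEAR).astype(float)
E
python3 - <<'E'
from rect import *
d={n:get_image(n) for n in("side","top")};pickle.dump(d,open("d3.pkl","wb"))
st=arm.read_state();print(st["position"],st["contact_force"],st["wrist_torque"])
for n in d:
    a=rect(d[n],72,np.arange(500,508,1),np.arange(-75,-165,-2)).mean(1)if 0 else rect(d[n],72,np.arange(500,510,1),np.arange(-76,-166,-2)).mean(0)
    print(n,"along y from -76 step -2, x 500-510");print([tuple(int(c) for c in r) for r in a])
    b=rect(d[n],72,np.arange(464,530,2),np.arange(-126,-116,1)).mean(1)
    print(n,"along x from 464 step 2, y -126..-116");print([tuple(int(c) for c in r) for r in b])
E
```

```text
[ 526.12808002 -122.79132542   79.17088534] [-2.07734367  1.14291157  6.55201308] [0.26092582 0.6639877  0.01103314]
side along y from -76 step -2, x 500-510
[(77, 63, 45), (84, 68, 48), (86, 69, 49), (87, 70, 49), (89, 72, 50), (92, 73, 51), (93, 74, 52), (93, 74, 52), (93, 74, 52), (92, 73, 52), (92, 73, 51), (92, 73, 51), (93, 74, 51), (93, 74, 51), (88, 70, 49), (76, 63, 45), (62, 63, 44), (49, 63, 43), (40, 55, 39), (35, 45, 33), (36, 40, 33), (48, 50, 44), (61, 63, 57), (72, 75, 69), (79, 83, 76), (77, 81, 74), (75, 78, 72), (73, 77, 71), (72, 74, 68), (78, 80, 72), (84, 83, 75), (85, 80, 72), (96, 88, 78), (103, 94, 81), (103, 91, 75), (99, 84, 66), (96, 78, 58), (94, 76, 54), (93, 74, 52), (92, 74, 51), (92, 74, 51), (92, 74, 51), (89, 72, 50), (87, 70, 49), (86, 70, 49)]
side along x from 464 step 2, y -126..-116
[(68, 57, 42), (81, 65, 46), (84, 67, 47), (87, 70, 49), (93, 77, 57), (103, 91, 76), (114, 107, 97), (115, 108, 99), (108, 98, 84), (100, 85, 67), (94, 76, 54), (93, 74, 51), (93, 74, 51), (92, 73, 51), (83, 67, 48), (68, 58, 42), (52, 56, 40), (42, 56, 39), (36, 4
[... 712 characters left out ...]
 (75, 69, 56), (75, 67, 54), (76, 67, 53), (76, 68, 53), (78, 69, 53), (79, 69, 53), (80, 70, 52), (82, 71, 53), (81, 71, 52), (75, 67, 52), (64, 58, 49), (57, 53, 45), (58, 54, 44)]
top along x from 464 step 2, y -126..-116
[(51, 51, 46), (53, 53, 45), (65, 60, 49), (78, 71, 56), (91, 83, 66), (100, 94, 80), (103, 99, 88), (103, 99, 88), (102, 95, 83), (97, 87, 69), (94, 82, 64), (93, 80, 61), (93, 80, 59), (91, 79, 59), (85, 74, 57), (75, 69, 55), (64, 65, 54), (76, 78, 71), (93, 96, 90), (108, 112, 105), (113, 116, 110), (108, 111, 105), (95, 98, 93), (77, 79, 75), (62, 64, 58), (54, 56, 50), (52, 52, 45), (52, 51, 44), (56, 56, 49), (61, 61, 52), (67, 67, 57), (79, 80, 70), (94, 94, 84)]
```

In the rectified side view at z = 72, the dark mouth edges put the pocket centre at about (525.8, -121.1). The green board edges put the module centre at about (527.7, -122.8). So it needs about -1.8 mm in x and +1.5 mm in y.

Call:
drive_tool([
  [[0, 0, -0.3], [0, 0, 0]],
  [[-0.17, -0.14, -0.1], [0, 0, 0]],
  [[0, 0, 0], [0, 0, 0]],
  [[0, 0, 0], [0, 0, 0]],
  [[0, 0, 0.2], [0, 0, 0]],
  [[0, 0, 0.2], [0, 0, 0]],
  [[0, 0, 0], [0, 0, 0]],
  [[0, 0, 0], [0, 0, 0]],
])

```text
clock: 21.25
position: [524.5, -121.3, 78.1]
ee_rot: [1.0, 0.003, -0.0, 0.0]
contact_force: [0.3, 0.6, -0.6]
gripper_width: 21.4
grasp_force: 61.1
```

Call:
drive_tool([
  [[0, 0, 0.1], [0, 0, 0]],
  [[0, 0, 0], [0, 0, 0]],
  [[0, 0, 0], [0, 0, 0]],
])

```text
clock: 21.55
position: [524.6, -121.3, 77.3]
ee_rot: [1.0, 0.003, 0.0, 0.0]
contact_force: [0.0, 0.4, 0.1]
gripper_width: 21.4
grasp_force: 61.1
```

It's in freely, with no contact at 77.3. I lower it home.

Call:
drive_tool([
  [[0, 0, 0.1], [0, 0, 0]],
  [[0, 0, 0.1], [0, 0, 0]],
  [[0, 0, 0.1], [0, 0, 0]],
  [[0, 0, 0], [0, 0, 0]],
  [[0, 0, 0], [0, 0, 0]],
])

```text
clock: 22.05
position: [524.7, -121.3, 74.4]
ee_rot: [1.0, 0.003, 0.0, 0.0]
contact_force: [-0.8, 0.6, 1.5]
gripper_width: 21.1
grasp_force: 61.2
```

Call:
drive_tool([
  [[0, 0, 0.1], [0, 0, 0]],
  [[0, 0, 0], [0, 0, 0]],
  [[0, 0, 0], [0, 0, 0]],
])

```text
clock: 22.35
position: [524.7, -121.3, 74.2]
ee_rot: [1.0, 0.003, 0.0, 0.0]
contact_force: [-2.4, 1.0, 6.1]
gripper_width: 21.7
grasp_force: 61.9
```

Call:
drive_tool([
  [[0, 0, 0.05], [0, 0, 0]],
  [[0, 0, 0], [0, 0, 0]],
])

```text
clock: 22.55
position: [524.8, -121.3, 74.2]
ee_rot: [1.0, 0.003, 0.0, 0.0]
contact_force: [-2.0, 1.3, 8.8]
gripper_width: 21.6
grasp_force: 62.2
```

Call:
drive_tool([
  [[0, 0, 0], [0, 0, 0]],
  [[0, 0, 0], [0, 0, 0]],
  [[0, 0, 0], [0, 0, 0]],
  [[0, 0, 0], [0, 0, 0]],
], claw=3.8)

```text
clock: 22.95
position: [524.5, -121.3, 72.5]
ee_rot: [1.0, 0.003, -0.0, 0.0]
contact_force: [-0.1, 0.2, -0.4]
gripper_width: 37.7
grasp_force: 0.0
```

Call:
drive_tool([
  [[0, 0, -0.5], [0, 0, 0]],
  [[0, 0, -1], [0, 0, 0]],
  [[0, 0, -2], [0, 0, 0]],
  [[0, 0, -3], [0, 0, 0]],
  [[0, 0, -3], [0, 0, 0]],
  [[0, 0, -3], [0, 0, 0]],
  [[0, 0, -3], [0, 0, 0]],
  [[0, 0, -3], [0, 0, 0]],
  [[0, 0, -3], [0, 0, 0]],
  [[0, 0, -3], [0, 0, 0]],
  [[0, 0, -3], [0, 0, 0]],
  [[0, 0, -3], [0, 0, 0]],
])

```text
clock: 24.15
position: [524.0, -121.3, 380.2]
ee_rot: [1.0, 0.003, 0.001, -0.0]
contact_force: [1.0, 0.8, -0.9]
gripper_width: 37.9
grasp_force: 0.0
```

Call:
drive_tool([
  [[0, 0, 0], [0, 0, 8]],
  [[0, 0, 0], [0, 0, 8.2]],
  [[0, 0, 0], [0, 0, 8.2]],
  [[0, 0, 0], [0, 0, 8.2]],
  [[0, 0, 0], [0, 0, 8.2]],
  [[0, 0, 0], [0, 0, 8.2]],
  [[0, 0, 0], [0, 0, 8.2]],
  [[0, 0, 0], [0, 0, 8.2]],
  [[0, 0, 0], [0, 0, 8.2]],
  [[0, 0, 0], [0, 0, 8.2]],
  [[0, 0, 0], [0, 0, 8.2]],
  [[0, 0, 0], [0, 0, 0]],
], claw=5)

```text
clock: 25.35
position: [524.3, -121.3, 378.7]
ee_rot: [0.709, -0.705, 0.0, -0.0]
contact_force: [0.3, -0.5, -0.6]
gripper_width: 49.9
grasp_force: 0.0
```

```bash
python3 - <<'E'
from rect import *
d={n:get_image(n) for n in("side","top")};pickle.dump(d,open("d4.pkl","wb"))
o=[]
for n in d:
    u,v=proj(d[n],[[526,-163,80]])[0].astype(int)
    o.append(cv2.resize(d[n]["img"][v-35:v+35,u-35:u+35],(400,400),interpolation=cv2.INTER_CUBIC))
cv2.imwrite("pics/seated.png",np.hstack(o)[:,:,::-1])
g=d["top"]["img"].mean(2);print("top col",[int(x) for x in g[92:108,388]],92)
st=arm.read_state();p=st["position"];print(p,st["ee_rot"],st["joints"],st["contact_force"])
tp,tr=target(672,-162.8,317.3-19,-90);print(delta(p,st["ee_rot"],tp,tr))
E
```

```text
top col [85, 93, 96, 103, 104, 105, 103, 105, 106, 104, 100, 93, 86, 85, 82, 81] 92
[ 524.39735299 -121.2959438   378.43924005] [ 7.10287803e-01 -7.03911258e-01  2.87485726e-04 -3.09093313e-04] [ 7.41447841e-02  1.67117363e-01  6.85810444e-02  2.83598743e-05
 -1.47141624e+00 -6.51297585e-02] [0.27296208 0.6335206  0.44945485]
(array([  4.28, -14.72,   8.03]), array([-0.05,  0.  ,  0.52]))
```

View pics/seated.png

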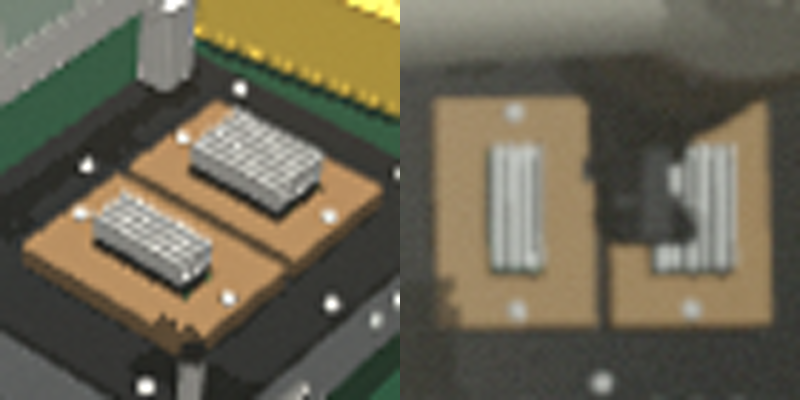

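Both modules are fully seated and level in their nests: the narrow one at (150,238) left and (515,208) right, the wide one at (257,160) left and (695,208) right. Next is the handle: first across above the bar, then down over it.

Call:
drive_tool([
  [[0.5, -1.6, 0], [0, 0, 0]],
  [[0.8, -2.8, 0], [0, 0, 0]],
  [[0.8, -2.8, 0], [0, 0, 0]],
  [[0.8, -2.8, 0], [0, 0, 0]],
  [[0.8, -2.7, 0], [0, 0, 0]],
  [[0.6, -2, 0], [0, 0, 0]],
  [[0, 0, 0], [0, 0, 0]],
  [[0, 0, 0], [0, 0, 0]],
])

```text
clock: 26.25
position: [671.8, -163.5, 377.1]
ee_rot: [0.71, -0.705, -0.001, 0.001]
contact_force: [-0.3, -0.8, 1.3]
gripper_width: 50.5
grasp_force: 0.0
```

```bash
python3 - <<'E'
from rect import *
d={n:get_image(n) for n in("side","top")};pickle.dump(d,open("d5.pkl","wb"))
st=arm.read_state();p=st["position"];print(p,st["ee_rot"],st["joints"],st["contact_force"])
tp,tr=target(672,-162.8,317.3-19,-90);print(delta(p,st["ee_rot"],tp,tr))
E
```

```text
[ 671.24342293 -163.27677835  378.51099666] [ 7.09602111e-01 -7.04602564e-01  2.37148268e-04 -1.23019042e-04] [-5.10683384e-03  4.58873025e-01  4.80504637e-01  1.57030285e-04
 -1.59191721e+00  1.21806330e-02] [-0.73053716 -0.53110163  0.39570083]
(array([-0.05, -0.07,  8.02]), array([-0.03, -0.01,  0.41]))
```

Call:
drive_tool([
  [[0, 0, 1.5], [0, 0, 0]],
  [[0, 0, 2], [0, 0, 0]],
  [[0, 0, 1.5], [0, 0, 0]],
  [[0, 0, 1], [0, 0, 0]],
  [[0, 0, 0], [0, 0, 0]],
])

```text
clock: 26.85
position: [670.8, -163.1, 317.1]
ee_rot: [0.709, -0.705, -0.001, 0.001]
contact_force: [0.3, 0.3, 0.3]
gripper_width: 50.2
grasp_force: 0.0
```

Call:
drive_tool([
  [[0, 0, 1], [0, 0, 0]],
  [[0, 0, 0.7], [0, 0, 0]],
  [[0, 0, 0.3], [0, 0, 0]],
  [[0, 0, 0], [0, 0, 0]],
  [[0, 0, 0], [0, 0, 0]],
])

```text
clock: 27.35
position: [672.0, -163.5, 298.0]
ee_rot: [0.709, -0.705, 0.0, -0.0]
contact_force: [0.5, -1.0, 0.7]
gripper_width: 49.5
grasp_force: 0.0
```

Call:
drive_tool([
  [[0, 0, 0], [0, 0, 0]],
  [[0, 0, 0], [0, 0, 0]],
  [[0, 0, 0], [0, 0, 0]],
  [[0, 0, 0], [0, 0, 0]],
  [[0, 0, 0], [0, 0, 0]],
  [[0, 0, 0], [0, 0, 0]],
  [[0, 0, 0], [0, 0, 0]],
  [[0, 0, 0], [0, 0, 0]],
], claw=0.2)

```text
clock: 28.15
position: [672.2, -163.5, 298.2]
ee_rot: [0.709, -0.705, 0.001, -0.0]
contact_force: [1.3, -0.8, 1.3]
gripper_width: 8.2
grasp_force: 58.6
```

```bash
python3 - <<'E'
from rect import *
st=arm.read_state();p=st["position"];print(p,st["ee_rot"],st["joints"],st["contact_force"],st["wrist_torque"],st["gripper_width"])
E
```

```text
[ 672.16850914 -163.45368497  298.21458333] [ 7.09270477e-01 -7.04936188e-01  5.10659776e-04 -3.16403113e-04] [-5.31494005e-03  4.71127918e-01  3.09000821e-01  2.68481300e-04
 -1.40749733e+00  1.14010687e-02] [ 1.33473859 -0.82304252  1.29721237] [ 0.00120474 -0.40509703  0.10275191] 8.18549603682177
```

The bar is gripped with almost no side force, which puts the fixture at x ≈ 535.6. I work out the arc in tool axes, leaning the tool forward 25° along the way.

```bash
python3 - <<'E'
import numpy as np
F=535.6
B=lambda q:np.array([F+90-215*np.cos(q)+2*np.sin(q),108+215*np.sin(q)+2*np.cos(q)])
d=19.7
N=30;s=np.linspace(0,1,N+1);s=s*s*(3-2*s)
q=1.78+(np.radians(40)-1.78)*s;Ts=np.round(25*s,1)
tcp=[B(a)+d*np.array([np.sin(np.radians(t)),-np.cos(np.radians(t))]) for a,t in zip(q,Ts)]
p=tcp[0].copy();rows=[]
for i in range(N):
    t=np.radians(Ts[i]);ey=np.array([-np.cos(t),-np.sin(t)]);ez=np.array([np.sin(t),-np.cos(t)])
    D=tcp[i+1]-p;a=np.round(D@ey/10*20)/20;b=np.round(D@ez/10*20)/20
    p+=10*(a*ey+b*ez);rows.append((round(a,2),round(b,2),round(Ts[i+1]-Ts[i],1)))
for k in range(0,N,10):print([[[0,float(a),float(b)],[float(c),0,0]] for a,b,c in rows[k:k+10]]);print(q[k+10],tcp[k+10])
E
```

```text
[[[0, 0.05, -0.0], [0.1, 0, 0]], [[0, 0.25, -0.05], [0.2, 0, 0]], [[0, 0.3, -0.1], [0.4, 0, 0]], [[0, 0.45, -0.05], [0.5, 0, 0]], [[0, 0.6, -0.15], [0.7, 0, 0]], [[0, 0.65, -0.1], [0.7, 0, 0]], [[0, 0.75, -0.1], [0.8, 0, 0]], [[0, 0.85, -0.1], [1.0, 0, 0]], [[0, 0.9, -0.05], [1.0, 0, 0]], [[0, 0.95, -0.05], [1.1, 0, 0]]]
1.4995156261327454 [614.51264845 303.02310551]
[[[0, 1.0, -0.05], [1.1, 0, 0]], [[0, 1.1, 0.0], [1.2, 0, 0]], [[0, 1.05, 0.05], [1.2, 0, 0]], [[0, 1.1, 0.05], [1.3, 0, 0]], [[0, 1.15, 0.15], [1.2, 0, 0]], [[0, 1.1, 0.15], [1.2, 0, 0]], [[0, 1.1, 0.2], [1.3, 0, 0]], [[0, 1.05, 0.2], [1.2, 0, 0]], [[0, 1.05, 0.25], [1.2, 0, 0]], [[0, 0.95, 0.25], [1.1, 0, 0]]]
0.9786160746649865 [513.50351087 268.82539174]
[[[0, 0.95, 0.3], [1.1, 0, 0]], [[0, 0.85, 0.25], [1.0, 0, 0]], [[0, 0.8, 0.3], [1.0, 0, 0]], [[0, 0.7, 0.3], [0.8, 0, 0]], [[0, 0.65, 0.25], [0.7, 0, 0]], [[0, 0.5, 0.2], [0.7, 0, 0]], [[0, 0.45, 0.2], [0.5, 0, 0]], [[0, 0.3, 0.15], [0.4, 0, 0]], [[0, 0.2, 0.1], [0.2, 0, 0]], [[0, 0.05, 0.0], [0.1, 0, 0]]]
0.6981317007977317 [470.51159971 229.87716156]
```

Call:
drive_tool([
  [[0, 0.05, 0], [0.1, 0, 0]],
  [[0, 0.25, -0.05], [0.2, 0, 0]],
  [[0, 0.3, -0.1], [0.4, 0, 0]],
  [[0, 0.45, -0.05], [0.5, 0, 0]],
  [[0, 0.6, -0.15], [0.7, 0, 0]],
  [[0, 0.65, -0.1], [0.7, 0, 0]],
  [[0, 0.75, -0.1], [0.8, 0, 0]],
  [[0, 0.85, -0.1], [1, 0, 0]],
  [[0, 0.9, -0.05], [1, 0, 0]],
  [[0, 0.95, -0.05], [1.1, 0, 0]],
])

```text
clock: 29.15
position: [613.3, -164.2, 303.1]
ee_rot: [0.708, -0.704, 0.041, -0.041]
contact_force: [0.8, -2.1, 2.4]
gripper_width: 8.1
grasp_force: 58.7
```

Call:
drive_tool([
  [[0, 1, -0.05], [1.1, 0, 0]],
  [[0, 1.1, 0], [1.2, 0, 0]],
  [[0, 1.05, 0.05], [1.2, 0, 0]],
  [[0, 1.1, 0.05], [1.3, 0, 0]],
  [[0, 1.15, 0.15], [1.2, 0, 0]],
  [[0, 1.1, 0.15], [1.2, 0, 0]],
  [[0, 1.1, 0.2], [1.3, 0, 0]],
  [[0, 1.05, 0.2], [1.2, 0, 0]],
  [[0, 1.05, 0.25], [1.2, 0, 0]],
  [[0, 0.95, 0.25], [1.1, 0, 0]],
])

```text
clock: 30.15
position: [510.6, -165.4, 267.9]
ee_rot: [0.7, -0.696, 0.113, -0.113]
contact_force: [0.5, -6.2, -0.5]
gripper_width: 7.5
grasp_force: 58.7
```

Call:
drive_tool([
  [[0.03, 0.95, 0.3], [1.1, 0, 0]],
  [[0.03, 0.85, 0.25], [1, 0, 0]],
  [[0.03, 0.8, 0.3], [1, 0, 0]],
  [[0.03, 0.7, 0.3], [0.8, 0, 0]],
  [[0, 0.65, 0.25], [0.7, 0, 0]],
  [[0, 0.5, 0.2], [0.7, 0, 0]],
  [[0, 0.45, 0.2], [0.5, 0, 0]],
  [[0, 0.3, 0.15], [0.4, 0, 0]],
  [[0, 0.2, 0.1], [0.2, 0, 0]],
  [[0, 0.05, 0], [0.1, 0, 0]],
  [[0, 0, 0], [0, 0, 0]],
  [[0, 0, 0], [0, 0, 0]],
])

```text
clock: 31.35
position: [469.2, -165.9, 229.0]
ee_rot: [0.693, -0.689, 0.152, -0.153]
contact_force: [-6.3, -3.3, 1.0]
gripper_width: 7.9
grasp_force: 60.3
```

```bash
python3 - <<'E'
from rect import *
from scipy.optimize import least_squares
d={n:get_image(n) for n in("side","top")};pickle.dump(d,open("d6.pkl","wb"))
st=arm.read_state();p=st["position"];r=R.from_quat(st["ee_rot"]);z=r.apply([0,0,1])
print(p,z,st["joints"],st["contact_force"],st["wrist_torque"],st["gripper_width"])
b=p-19.7*z;print("bar by grip",b,"q",np.degrees(np.arctan2(b[2]-108,625.6-b[0]))-np.degrees(2/215))
F=np.array([535.6,-163.3])
for q in np.radians([36,40,44]):   # predicted lid far corners (free edge, 180 mm, +-115) top face +-
    E=[[F[0]+90-180*np.cos(q),F[1]+k,108+180*np.sin(q)] for k in(115,-115)]
    print(np.degrees(q),proj(d["top"],E).round(1).tolist(),proj(d["side"],E).round(1).tolist())
cv2.imwrite("pics/final.png",d["side"]["img"][:,:,::-1])
for n in d:
    g=d[n]["img"].astype(int);
    if n=="top":
        u0=proj(d[n],[[480,-60,215]])[0].round().astype(int);print(n,u0,[int(x) for x in g[u0[1]-14:u0[1]+10,u0[0]].mean(1)])
    else:
        u0=proj(d[n],[[488,-75,223]])[0].round().astype(int);print(n,u0,[int(x) for x in g[u0[1]-12:u0[1]+14,u0[0]].mean(1)])
E
```

```text
[ 469.17365182 -165.96595623  229.07515693] [ 0.42024328  0.00238728 -0.90740833] [-0.01998126 -0.01538183 -0.57397361 -0.01971705 -0.57869824  0.03992744] [-4.75389295 -3.96750882  1.48954213] [-0.81175372  1.7645995  -0.33023978] 7.728293547159451
bar by grip [ 460.89485913 -166.01298574  246.9511011 ] q 39.61918266722122
36.0 [[335.4, 188.4], [429.5, 188.9]] [[338.2, 144.8], [391.9, 106.5]]
40.0 [[335.6, 184.7], [430.5, 185.3]] [[336.0, 140.2], [390.1, 102.3]]
44.0 [[335.9, 180.8], [431.5, 181.3]] [[333.5, 135.7], [388.1, 98.2]]
side [343 135] [165, 198, 229, 226, 227, 234, 226, 145, 165, 238, 241, 244, 214, 213, 218, 198, 41, 42, 48, 46, 43, 58, 85, 82, 83, 83]
top [340 188] [176, 177, 179, 176, 178, 177, 180, 178, 178, 177, 169, 153, 146, 110, 62, 54, 56, 50, 53, 53, 56, 51, 51, 53]
```

The grip geometry gives the lid at 39.6° and the edge in the top view agrees (39–40°). I make a small correction and settle.

Call:
drive_tool([
  [[0, -0.1, -0.05], [0, 0, 0]],
  [[0, -0.05, 0], [0, 0, 0]],
  [[0, 0, 0], [0, 0, 0]],
  [[0, 0, 0], [0, 0, 0]],
  [[0, 0, 0], [0, 0, 0]],
  [[0, 0, 0], [0, 0, 0]],
])

```text
clock: 32.05
position: [470.1, -165.9, 230.2]
ee_rot: [0.693, -0.689, 0.152, -0.152]
contact_force: [-6.4, -3.2, 2.0]
gripper_width: 8.0
grasp_force: 60.5
```

```bash
python3 - <<'E'
from rect import *
st=arm.read_state();p=st["position"];z=R.from_quat(st["ee_rot"]).apply([0,0,1]);b=p-19.7*z
print(b,np.degrees(np.arctan2(b[2]-108,625.6-b[0]))-np.degrees(2/215),np.hypot(b[2]-108,625.6-b[0]),st["contact_force"],st["gripper_width"],st["grasp_force"],np.abs(st["joint_vel"]).max())
a=pickle.load(open("d4.pkl","rb"))["top"]["img"].astype(int);c=get_image("top")["img"].astype(int)
for n,(u,v) in dict(bin=(465,155),bottle=(451,225),driver=(161,200),small=(239,153)).items():
    print(n,np.abs(a[v-14:v+14,u-10:u+10]-c[v-14:v+14,u-10:u+10]).mean().round(1))
E
```

```text
[ 461.83479248 -165.97900233  248.05782298] 40.00525329002391 215.4883685317681 [-6.39370779 -3.23477696  1.95950398] 7.997731017529985 60.49297749996185 0.002176021741265803
bin 1.3
bottle 3.5
driver 2.6
small 10.7
```

```bash
python3 - <<'E'
from rect import *
d0=pickle.load(open("d0.pkl","rb"));
for g in(d0["top"],get_image("top")):
    m=g["img"][142:166,226:252].min(2)>110;v,u=np.nonzero(m);print(len(u),u.mean()+226,v.mean()+142)
E
python3 -c "
from bench import arm
print(arm.job_done())"
```

```text
109 238.92660550458714 152.95412844036696
107 238.92523364485982 152.94392523364485
the job is handed in; nothing more can be done
None
```

Both modules are fully seated in their matching nests, the lid is held by its handle at about 40° (estimated from the gripper position), the small module, bin, bottle and screwdriver weren't moved, and the job is handed in.

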